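# Finish the running-bond shrimp wall under the tank lamp

## Task

Push the clay block that is stuck in the clear smoky sleeve out on to the sleeve's ledge with the wooden stick, and lay the stick down flat on the table top. Then finish the wall in running bond: lay that block in the second course across the joint of the first, snug up to the half block, and the raised-top cap block above it as the third course, across the joint between block and half block, both flush with the wall. Lay them gently, do not bump the lamp that overhangs the wall, and leave the other things where they are.

Things in the scene. Friction and masses are not known exactly. Their poses are not given: they have to be found in the camera images.
- wall: Started terracotta wall, fixed, on an acrylic plate 330 x 100 x 6 mm. Origin on the table, on the wall's centre line below the first course's joint; x runs along the wall away from the robot, z up. 42 mm thick (y -21 to 21). First course: two blocks 90 long, 40 high, x -91 to -1 and 1 to 91, z 6 to 46. Second course: only a half block, x 47 to 91, z 46 to 86.
- seat2 (a point): Where the centre of the plain block belongs (second course): wall frame (0, 0, 66) mm, axes as the wall's. The block then has 2 mm to the half block.
- seat3 (a point): Where the centre of the cap block belongs (third course): wall frame (46, 0, 105) mm, axes as the wall's. The underside of the laid cap is at z = 86 mm.
- lamp: Aluminium lamp, fixed, same origin and axes as the wall. Its head hangs over the wall: x = 36 to 170 mm, y -40 to 40, z 156 to 225 (32 mm above the finished wall); post 30 mm wide at x = 170 to 190. An upright gripper does not fit over the third course: lean it back from the lamp, along the wall towards the robot.
- sleeve: Smoky acrylic box sleeve, fixed, open at both ends. Origin on the table under its centre; x is the push direction: sleeve from x = -50 to 50 mm, then its 10 mm thick floor (70 wide) goes on as an open ledge to x = 185. Inside 46 wide (y), z from 10 to 54; outside 56 wide, top at z = 59. A sprung leaf mid-roof (30 x 20 mm) grips the block, and drops to z = 47 once it is gone. Pushing takes 4 to 9 N.
- block_center (a point): Centre of the plain terracotta block, loose, 90 (x) x 42 (y) x 40 (z) mm, about 0.28 kg. It starts wholly inside the sleeve, lying along it.
- cap_center (a point): Centre of the terracotta cap block, loose, 90 (x) x 42 (y) x 38 mm overall (z up), about 0.24 kg: a body 31 mm high with a 70 x 24 mm ridge 7 mm high on top. Lies ridge up on a fixed low smoky acrylic stand, 130 x 90 mm, 60 mm high, its long side roughly along the stand's.
- stick_center (a point): Centre of the square wooden stick, loose, 200 (x) x 22 x 22 mm, 0.07 kg, flat on the table. Either end may be used.
- house_center (a point): Bystander: centre of a red ceramic shrimp house, dome 92 mm across, 60 mm high.
- tweezers: Bystander: curved steel tweezers lying on the table, 160 mm along x, 8 mm thick.
- scraper: Bystander: wooden-handled scraper lying on the table, 180 mm along x, 18 mm thick.
- dispenser: Bystander: white press-button dosing dispenser, 70 mm across, 149 mm high, origin under it.
- foodjar: Bystander: jar, 60 mm across, 75 mm high, origin under it.
Not all that is in view belongs to the job. What is shaped like the part that bears cap_center but blue or red is not meant.

How it is judged:
By the outcome, as a careful person would: the job done as asked, in the order asked, and still so for the second after the job is handed in, with the robot touching nothing.
It also fails if it takes over 72 s, if anything falls off the work surface, if the arm or the gripper's body presses on something with over 40 N, if the wrist force passes 120 N, or if a joint passes its speed limit or range.

## Robot

A 6-joint arm with a two-finger parallel gripper is mounted at the origin on the work surface. World frame = base frame: x ahead of the robot, y to its left, z up, the work surface at z = 0. Lengths are in mm, angles in degrees, forces in N, time in s.
With the tool pointing down it reaches from about 350 to 850 mm from the base axis. Payload 8.1 kg.
Tool frame: the origin (TCP) lies between the finger pads; the fingertips stand 11 mm ahead of it and the grasp point (between the pads) lies 8 mm behind it; z points along the fingers, y is the line along which they close (so a half turn about z gives the same grasp; the last joint's range is limited). The gripper opens to 85 mm and grips with 20 to 120 N. Pads are 22 mm wide; open, the fingers measure 114 mm over their backs; the gripper's body (76 mm by 85 mm) begins 54 mm behind the grasp point. The pads swing forward as they close: fully open they stand 13 mm farther back than shut.
Start: joints at [-74.336, 7.471, 85.268, -0, 87.261, -4.893], TCP at [210.711, -561.789, 242.292] pointing down, gripper open.
Joint ranges: [-169.43, 169.43], [-51.17, 129.36], [1.28, 143.12], [-76.62, 256.62], [0, 156.53], [-152.29, 152.29]. Speed limits (degrees/s): [136.94, 136.94, 159.86, 180, 180, 180].

## Interface

Orientations are given as [roll, pitch, yaw] about the fixed x, y, z axes, in that order (R = Rz(yaw) Ry(pitch) Rx(roll)).
In Python, from bench import r, snapshot, get_calibration gives the robot as it stands.
- The arm moves only by the tool step_arm, never from a script. Its argument "rows" is a list of rows, each a list of 2 entries, a list of its own where there are three numbers: the shift along the tool's x, y, z in mm, then the turn about the tool's z in degrees. In form: [[[tx, ty, tz], yaw], ...]. A call has 1 to 12 rows; each row is the pose to reach, as a shift and turn from the pose commanded when the call began, along the tool's axes at that moment; what a row does not reach only later rows make up. A row lasts 1/10 s, in which the tool goes at most 50 mm and 8.59 degrees, less where a joint would pass 70% of its speed; a pose out of reach is approached as far as the arm can. A call with a gripper value outside its range is refused whole. "fingers" is the opening, from 0 (shut) to 1 (fully open), set as the call begins (left out, the last holds). The fingers move at their own pace and stop on an object; "squeeze" is the grip in N (left out, the last holds). Time passes only in rows, so rows that repeat a pose let the fingers close. It gives the time, the measured TCP pose, the force, the opening and the grip force at its end, in the units of the state.
- r.sense(): the state, without advancing time (a new reading comes with each control period).
- snapshot(name): name is "side" or "top" or "wrist"; returns the picture (480x640x3 uint8, blue, green, red); there is no depth.
- get_calibration(name): a dict with "fovy" (degrees; the focal length in pixels is half the picture's height over the tangent of half this angle, whatever the lens; pixels are square), "cx", "cy" (the principal point, pixels), "eye" and "orientation" of the camera in the world. Camera axes: x right, y up, looking along -z (the intrinsics and any distortion apply to the point x, -y, -z); pixel columns grow to the right and rows downward; lengths in mm; the calibration is good to about 2 mm. A picture is of the moment at which its call begins: read the wrist's pose just before it. get_calibration takes no time and is no camera call; for the wrist camera it gives the pose at the moment of the call.
- r.hand_in(): hands the job in; it is judged then, once.
The state is a dict: "time": time; "joint_pos": joint angles; "qd": joint speeds; "joint_efforts": joint torques, N m; "tool_pos": TCP position; "tcp_rot": TCP orientation; "ft_force": force on the tool from outside, world axes, zero at the start; "wrist_torque": the same for the moment, N m; "finger_gap": finger opening in mm; "grip_force": force on a finger pad.
Only numpy, scipy, OpenCV 4.12 (cv2) and the standard library are available. Lean on these libraries where they do the work, as an engineer would, in place of code of your own. Each camera call takes 0.05 s, during which the arm holds its last target. There are 200 camera calls.

## Working session

There is one attempt and no reset: what is moved stays moved. The work goes in short steps, Python scripts to look and compute and a tool call to move; the robot and the scene stay as the last step left them, time stands still between calls to the robot, and variables do not carry over. Pictures are saved under pics/ and viewed, at most 10 in all, crops included, and the job is handed in when it is done.

Besides the shell and the picture viewer there is one more tool, called after "Emit:" by a JSON object that holds its "op" and its "data". step_arm: Moves the arm, as the interface text tells. Its arguments: {"type":"object","properties":{"rows":{"type":"array"},"fingers":{"type":"number"},"squeeze":{"type":"number"}},"required":["rows"]}

```bash
ls; mkdir -p pics
python3 - <<'E'
from bench import r,snapshot,get_calibration
import cv2
for n in("side","top"):
    print(n,get_calibration(n)); cv2.imwrite(f"pics/{n}0.png",snapshot(n))
print(get_calibration("wrist"));print(r.sense())
E
```

```text
pics
side {'fovy': 47.78243471258145, 'cx': 312.2958307826679, 'cy': 241.10687734910172, 'eye': array([327.86827261, 745.49853297, 986.42397268]), 'orientation': array([  45.04684921,   -0.24953522, -169.21935667])}
top {'fovy': 46.699176215263414, 'cx': 320.7361560171103, 'cy': 236.1255418911435, 'eye': array([ 454.92157714, -144.62633845, 1256.47849243]), 'orientation': array([  1.44256916,   0.6650204 , -90.72413027])}
{'fovy': 63.83336554061011, 'cx': 320.52580448132846, 'cy': 236.66439878550082, 'eye': array([ 279.48728549, -535.67189197,  373.00532318]), 'orientation': array([-16.75063657,   0.07420614, -69.42964556])}
{'time': 0.1, 'joint_pos': array([-7.43347449e+01,  7.51076488e+00,  8.53226015e+01,  1.64596361e-04,
        8.72601512e+01, -4.89209085e+00]), 'qd': array([ 0.01879999, -0.01982979, -0.13500954,  0.08346472,  0.0724965 ,
       -0.03492459]), 'joint_efforts': array([ 1.44336787e-03, -5.70948458e+01, -5.01942158e+01, -1.81615897e-04,
        8.01361632e-03,  1.35947818e-06]), 'tool_pos': array([ 210.59280021, -561.33382446,  241.35366832]), 'tcp_rot': array([-1.79906837e+02, -8.13891725e-03,  2.05573314e+01]), 'ft_force': array([0.11957457, 0.91247725, 0.5872968 ]), 'wrist_torque': array([-0.0048852 ,  0.07407511,  0.04290434]), 'grip_force': 0.0, 'finger_gap': 85.17915406519155}
```

View pics/top0.png

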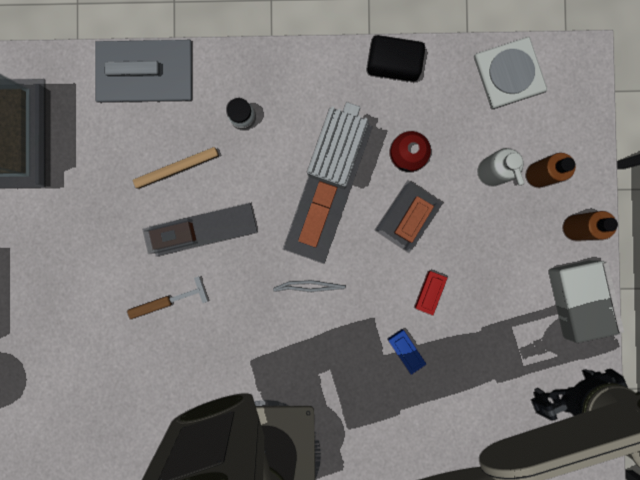

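View pics/side0.png

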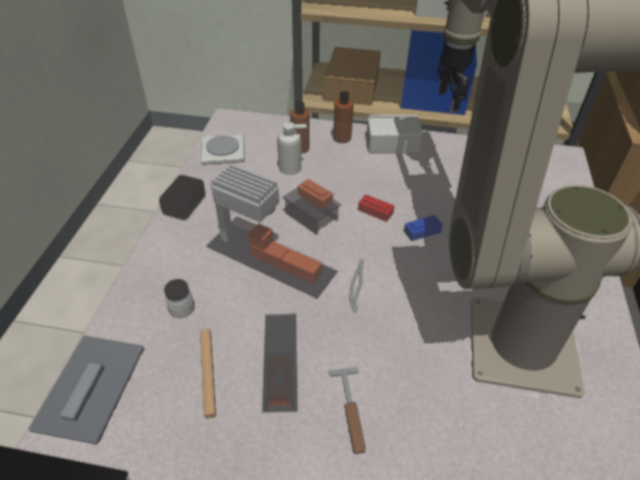

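The top view shows the stick at (176,168), the sleeve from (148,240) with its ledge running right to (257,215), and the wall from (300,245) under the lamp to (345,130). Three things are cap-shaped. The terracotta one at (413,218) lies on a smoky stand and fits the description. The red one at (430,292) and the blue one at (407,350) are excluded by colour. Next I'll measure with colour masks and confirm the cap in one enlarged crop.

```bash
cat > h.py <<'E'
import numpy as np, cv2
from scipy.spatial.transform import Rotation as Ro
from bench import r,snapshot,get_calibration
def cam(n):
    c=get_calibration(n); c['R']=Ro.from_euler('xyz',c['orientation'],degrees=True).as_matrix(); c['f']=240/np.tan(np.radians(c['fovy']/2)); return c
def ray(c,p,z):
    p=np.atleast_2d(np.asarray(p,float))
    d=np.c_[(p[:,0]-c['cx'])/c['f'],-(p[:,1]-c['cy'])/c['f'],-np.ones(len(p))]@c['R'].T
    return (c['eye']+d*((z-c['eye'][2])/d[:,2])[:,None])[:,:2]
def proj(c,P):
    q=(np.atleast_2d(P)-c['eye'])@c['R']
    return np.c_[c['cx']+c['f']*q[:,0]/-q[:,2],c['cy']-c['f']*q[:,1]/-q[:,2]]
def rects(c,m,z,amin=150):
    """contours of a mask as rectangles on plane z: centre, size, yaw of the long side"""
    out=[]
    for k in cv2.findContours(m.astype(np.uint8),cv2.RETR_EXTERNAL,cv2.CHAIN_APPROX_NONE)[0]:
        a=cv2.contourArea(k)
        if a<amin: continue
        w=ray(c,k[:,0],z).astype(np.float32)
        (x,y),s,_=cv2.minAreaRect(w); b=cv2.boxPoints(cv2.minAreaRect(w))
        e=max(b[1]-b[0],b[2]-b[1],key=lambda v:np.hypot(*v)); yaw=np.degrees(np.arctan2(e[1],e[0]))
        out.append((np.round([x,y],1),np.round(sorted(s),1),round((yaw+90)%180-90,1),k[:,0].mean(0).round(),a))
    return out
def state():
    s=r.sense(); print('t %.2f'%s['time'],s['tool_pos'].round(1),s['tcp_rot'].round(1),'F',s['ft_force'].round(1),'gap %.1f grip %.0f'%(s['finger_gap'],s['grip_force']),s['joint_pos'].round(0)); return s
def goto(x,y,z,yaw,s=None):
    "shift in tool axes and turn from measured pose to the target"
    s=s or r.sense(); a=np.radians(s['tcp_rot'][2]); d=np.array([x,y,z])-s['tool_pos']
    c,n=np.cos(a),np.sin(a); t=np.array([c*d[0]+n*d[1],n*d[0]-c*d[1],-d[2]])
    print('shift',t.round(1),'turn',round((-(yaw-s['tcp_rot'][2])+180)%360-180,1))
E
python3 - <<'E'
from h import *
im=cv2.imread('pics/top0.png'); c=cam('top'); h=cv2.cvtColor(im,cv2.COLOR_BGR2HSV); H,S,V=[h[...,i].astype(int) for i in range(3)]
print('f',c['f'])
print('orange z22'); 
for o in rects(c,((H<16)&(S>90)&(V>90)),22): print(*o)
print('same, z98');
for o in rects(c,((H<16)&(S>90)&(V>90)),98): print(*o)
dark=(S<60)&(V<95)
print('dark z10')
for o in rects(c,dark,10,800): print(*o)
a=cv2.resize(im[140:270,120:280],None,fx=3.7,fy=3.7,interpolation=cv2.INTER_CUBIC)[:, :]
b=cv2.resize(im[170:330,370:460],(int(90*3),480),interpolation=cv2.INTER_CUBIC)
o=np.zeros((600,800,3),np.uint8); a=cv2.resize(im[90:270,120:390],(800,533)); 
o=np.zeros((600,800,3),np.uint8); a=cv2.resize(im[140:260,125:265],(460,394)); o[:394,:460]=a; o[:480,480:750]=b; w=cv2.resize(im[100:265,280:390],(130,195)); o[400:595,:130]=w
cv2.imwrite('pics/crop1.png',o)
E
```

```text
f 555.9488091812492
orange z22
[332.2 255.5] [18.4 92.8] -70.8 [148. 308.] 291.0
[ 358.  -373.5] [41.6 90.3] -21.8 [431. 293.] 716.5
[ 502.4 -750. ] [54.  61.2] 5.6 [601. 225.] 263.0
[ 521.8 -338.5] [43.7 95.3] -31.8 [414. 219.] 801.0
[ 535.6 -123. ] [ 42.2 141.2] -20.1 [317. 213.] 1112.5
[ 632.8 -662.7] [55.3 59.6] 19.6 [560. 167.] 255.5
[ 673.  -327.4] [35.5 54.8] 36.5 [408. 151.] 203.0
same, z98
[339.8 230.8] [17.3 87.1] -70.8 [148. 308.] 291.0
[ 364.  -359.4] [39.1 84.7] -21.8 [431. 293.] 716.5
[ 499.5 -712.7] [50.7 57.4] 5.6 [601. 225.] 263.0
[ 517.7 -326.5] [41.  89.5] -31.8 [414. 219.] 801.0
[ 530.6 -124.4] [ 39.6 132.5] -20.1 [317. 213.] 1112.5
[ 621.8 -630.8] [51.9 56. ] 19.6 [560. 167.] 255.5
[ 659.5 -316.2] [33.3 51.4] 36.5 [408. 151.] 203.0
dark z10
[174.2 563.7] [ 58.7 122.6] 0.1 [  9. 379.] 1049.5
[ 155.7 -251.2] [ 297.7 1127.7] -70.3 [393. 376.] 35145.0
[504.9 139.1] [ 69.1 250.8] -77.3 [201. 229.] 3113.5
[ 529.6 -328.8] [ 94.8 137.7] -34.5 [408. 217.] 2394.5
[ 215.  -734.6] [367.1 879.7] -33.0 [579. 380.] 10285.0
[ 600.  -162.5] [128.6 359.7] -30.2 [339. 186.] 4764.5
[734.5 508.8] [171.5 260.5] -0.1 [ 35. 132.] 7699.0
[ 885.3 -307.3] [ 94.7 130.6] 80.2 [396.  58.] 2243.0
```

View pics/crop1.png

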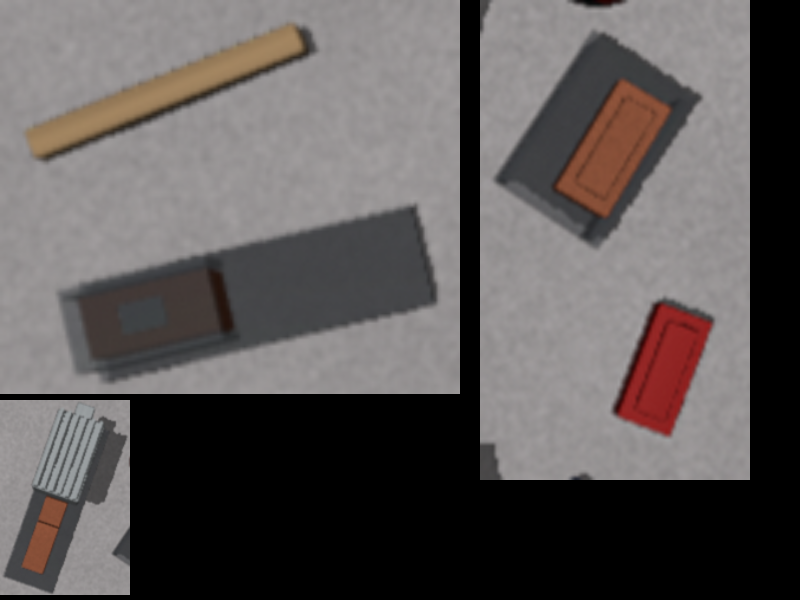

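The crop confirms the terracotta cap on the smoky stand (upper right, ridge visible). The block shows inside the sleeve and the ledge points right. I'm moving the wrist camera over the stick and sleeve.

Emit:
{"op": "step_arm", "data": {"rows": [[[270,-315,-88],-41],[[545,-630,-88],-82.5],[[545,-630,-88],-82.5],[[545,-630,-88],-82.5],[[545,-630,-88],-82.5],[[545,-630,-88],-82.5],[[545,-630,-88],-82.5],[[545,-630,-88],-82.5],[[545,-630,-88],-82.5],[[545,-630,-88],-82.5],[[545,-630,-88],-82.5],[[545,-630,-88],-82.5]], "fingers": 1}}

```text
time: 1.3
tool_pos: [417.6, -0.5, 307.0]
tcp_rot: [180.0, 0.0, 103.1]
ft_force: [0.5, -0.6, -0.1]
finger_gap: 85.8
grip_force: 0.0
```

Run:
```python
from h import *
s=state(); goto(500,220,330,103,s)
```

```text
t 1.30 [417.6  -0.5 307. ] [180.    0.  103.1] F [ 0.5 -0.6 -0.1] gap 85.8 grip 0 [ -7. -23. 106.  -0.  97. -20.]
shift [196.1 130.1 -23. ] turn 0.1
```

Emit:
{"op": "step_arm", "data": {"rows": [[[196,130,-23],0],[[196,130,-23],0],[[196,130,-23],0],[[196,130,-23],0],[[196,130,-23],0],[[196,130,-23],0],[[196,130,-23],0]]}}

```text
time: 2.0
tool_pos: [499.6, 218.2, 328.9]
tcp_rot: [-179.9, 0.0, 103.2]
ft_force: [-0.1, -1.1, 0.4]
finger_gap: 85.4
grip_force: 0.0
```

Run:
```python
from h import *
s=state(); c=cam('wrist'); im=snapshot('wrist'); s=state(); cv2.imwrite('pics/w1.png',im); np.save('c1.npy',c,allow_pickle=True)
```

```text
t 2.00 [499.6 218.2 328.9] [-179.9    0.   103.2] F [-0.1 -1.1  0.4] gap 85.4 grip 0 [18. -2. 86. -0. 96.  5.]
t 2.05 [499.6 217.4 329.2] [-179.9    0.   103.1] F [-0.7  0.2 -1.1] gap 85.4 grip 0 [18. -2. 86. -0. 96.  5.]
```

View pics/w1.png

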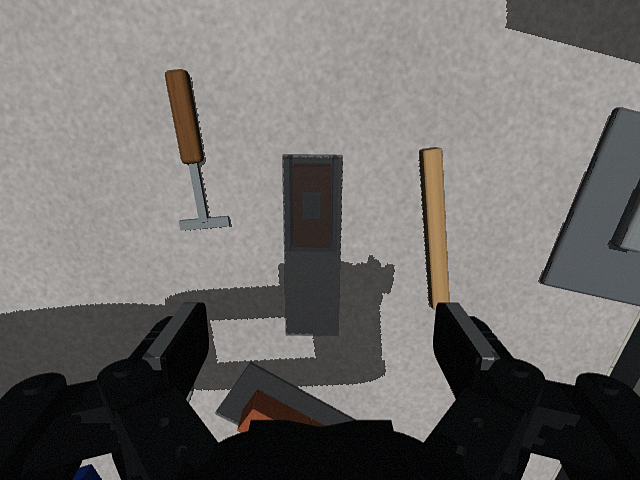

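The wrist view shows the sleeve from (283,155) to (341,250), the ledge ending at row 335 between columns 286 and 338, the block front edge near row 248, and the stick from (430,150) to (440,307).

Run:
```python
from h import *
c=np.load('c1.npy',allow_pickle=True).item(); im=cv2.imread('pics/w1.png'); h=cv2.cvtColor(im,cv2.COLOR_BGR2HSV); H,S,V=[h[...,i].astype(int) for i in range(3)]
m=(H>10)&(H<25)&(S>80)&(V>130); m[:,:400]=0; m[:,470:]=0
for z in (22,0):
  for o in rects(c,m,z): print('stick',z,*o)
# ledge edges
g=cv2.GaussianBlur(V.astype(np.float32),(3,3),0)
for row in (170,190,210,230,262,275,300,315,328):
    print(row,g[row,276:294].astype(int),g[row,330:348].astype(int))
for col in (300,312,325): print(col,g[145:162,col].astype(int),g[326:343,col].astype(int))
print('block col312',g[155:175,298].astype(int),g[240:256,312].astype(int))
print(im[155:260:5,312].tolist())
```

```text
stick 22 [645.7 196.2] [ 20.  197.6] -68.8 [436. 228.] 2416.0
stick 0 [653.9 191.5] [ 21.  207.5] -68.8 [436. 228.] 2416.0
170 [161 160 157 157 160 153 125  89  60  51  52  53  51  44  41  44  49  50] [ 48  46  44  46  51  53  53  54  56  57  55  54  85 142 166 162 160 160]
190 [161 162 164 162 159 150 126  90  60  50  51  52  52  47  42  40  42  47] [ 49  50  46  48  53  54  53  53  55  56  51  77 139 166 163 163 162 160]
210 [156 154 153 153 154 159 150 108  65  49  48  50  50  46  38  36  40  45] [ 45  42  41  47  51  51  52  54  55  54  61 100 148 164 161 160 160 159]
230 [162 162 160 159 159 162 150 117  84  58  48  49  51  48  41  37  39  43] [ 41  41  46  50  51  50  49  52  54  51  68 120 158 163 159 157 157 157]
262 [162 164 165 161 153 151 155 146 105  64  53  54  55  55  55  54  54  53] [55 55 54 54 54 54 55 55 54 54 58 65 67 73 90 99 97 97]
275 [169 146  90  63  66  69  71  66  55  52  53  53  53  53  53  53  54  54] [56 56 56 55 55 55 55 54 54 59 67 71 70 70 72 73 73 73]
300 [68 68 68 68 69 68 68 69 66 58 52 52 52 52 54 54 53 54] [51 53 54 55 56 57 56 55 57 64 71 72 72 7
[... 399 characters left out ...]
 163 160]
312 [150 151 150 150 153 160 167 172 161 126  97  84  67  53  52  53  53] [ 51  52  53  51  51  51  50  56  73 100 136 140 130 146 153 144 144]
325 [155 156 157 158 159 158 156 156 149 120  95  85  69  53  51  54  56] [54 54 54 53 52 53 53 51 52 58 66 69 70 72 73 73 72]
block col312 [85 72 60 52 51 53 54 52 48 45 43 44 49 52 52 51 50 51 51 51] [50 50 48 48 48 48 46 45 47 48 48 49 53 55 55 54]
[[83, 83, 84], [53, 54, 48], [35, 37, 45], [37, 39, 49], [35, 38, 48], [38, 42, 52], [38, 42, 50], [40, 45, 53], [52, 48, 50], [47, 43, 42], [46, 45, 42], [43, 43, 38], [51, 50, 45], [33, 39, 47], [39, 46, 52], [35, 37, 47], [36, 37, 50], [33, 38, 50], [34, 38, 48], [45, 47, 43], [56, 54, 53]]
```

Run:
```python
from h import *
c=np.load('c1.npy',allow_pickle=True).item()
L=ray(c,[[284.3,262],[285.3,300],[285.6,328]],10); R=ray(c,[[340.3,262],[339,300],[338.7,328]],10)
print(L,R,'width',np.linalg.norm(L-R,axis=1))
d=(L[2]-L[0])+(R[2]-R[0]); print('ledge yaw',np.degrees(np.arctan2(d[1],d[0])))
E_=ray(c,[[300,334.5],[312,335],[325,336]],10); print('end',E_)
for z in (59,):
  l=ray(c,[[282.6,170],[282.7,190],[283.3,210],[283.5,230]],z); q=ray(c,[[342.6,170],[341.7,190],[341,210],[340.7,230]],z); print(l,q,np.linalg.norm(l-q,axis=1)); m=(l+q)/2; print('mid',m)
mid=(L+R)/2; print('ledge mid',mid)
u=np.array([np.cos(np.radians(-77.1)),np.sin(np.radians(-77.1))])
e=E_[1]; print('origin from end',e-185*u, 'rear top',ray(c,[[312,154.5]],59), 'rear floor',ray(c,[[312,157]],10), 'block front top',ray(c,[[312,248.5]],50), ray(c,[[312,248.5]],10))
```

```text
[[476.7094218  114.96240357]
 [488.44470234  64.27543912]
 [497.0125063   24.72123534]] [[544.6292207  130.93735792]
 [555.60449949  80.09537464]
 [564.98245953  40.75069468]] width [69.77319147 68.99788919 69.83450514]
ledge yaw -77.30146408079057
end [[517.50958638  19.62328239]
 [533.12170244  22.53769311]
 [550.20487795  25.02898115]]
[[455.29749637 232.95419613]
 [459.57571105 212.53989424]
 [464.50418073 191.62235811]
 [469.16403866 169.95539265]] [[515.7328035  247.12206587]
 [519.89808306 226.69087215]
 [524.39843326 205.6827114 ]
 [529.46019415 184.12027496]] [62.07378578 61.95997693 61.52247574 61.937632  ]
mid [[485.51514993 240.038131  ]
 [489.73689706 219.61538319]
 [494.45130699 198.65253476]
 [499.3121164  177.03783381]]
ledge mid [[510.66932125 122.94988074]
 [522.02460091  72.18540688]
 [530.99748291  32.73596501]]
origin from end [491.82043097 202.86851404] rear top [[481.42919122 255.24239196]] rear floor [[481.80169275 248.27939076]] block front top [[504.3513209  153.43668944]] [[506.38281102 140.1542481 ]]
```

Run:
```python
from h import *
s=state(); goto(633,229,60,111.2,s); goto(633,229,15,111.2,s)
```

```text
t 2.05 [499.6 217.4 329.2] [-179.9    0.   103.1] F [-0.7  0.2 -1.1] gap 85.4 grip 0 [18. -2. 86. -0. 96.  5.]
shift [-18.9 132.6 269.2] turn -8.1
shift [-18.9 132.6 314.2] turn -8.1
```

Emit:
{"op": "step_arm", "data": {"rows": [[[-19,132.5,269],-8],[[-19,132.5,269],-8],[[-19,132.5,269],-8],[[-19,132.5,269],-8],[[-19,132.5,269],-8],[[-19,132.5,269],-8],[[-19,132.5,269],-8],[[-19,132.5,269],-8],[[-19,132.5,290],-8],[[-19,132.5,305],-8],[[-19,132.5,312],-8],[[-19,132.5,312],-8]]}}

```text
time: 3.25
tool_pos: [632.9, 229.0, 18.5]
tcp_rot: [180.0, 0.0, 111.1]
ft_force: [-1.2, -0.4, 0.3]
finger_gap: 85.2
grip_force: 0.0
```

Run:
```python
from h import *
s=state(); goto(633,229,15,111.2,s); c=cam('wrist'); im=snapshot('wrist')
h=cv2.cvtColor(im,cv2.COLOR_BGR2HSV); H,S,V=[h[...,i].astype(int) for i in range(3)]
for o in rects(c,(H>10)&(H<25)&(S>80)&(V>110),22): print('stick',*o)
cv2.imwrite('pics/w2.png',im)
```

```text
t 3.25 [632.9 229.   18.5] [180.    0.  111.1] F [-1.2 -0.4  0.3] gap 85.2 grip 0 [16. 30. 83. -0. 68. -6.]
shift [-0.   0.1  3.5] turn -0.1
stick [622.1 258.8] [20.2 63.6] -68.8 [321. 239.] 9632.5
```

Emit:
{"op": "step_arm", "data": {"rows": [[[0,0,3],0],[[0,0,3],0],[[0,0,3],0],[[0,0,3],0],[[0,0,3],0],[[0,0,3],0],[[0,0,3],0],[[0,0,3],0]], "fingers": 0, "squeeze": 60}}

```text
time: 4.1
tool_pos: [633.7, 229.3, 15.3]
tcp_rot: [179.9, 0.0, 111.1]
ft_force: [0.1, -0.2, 3.9]
finger_gap: 20.3
grip_force: 59.8
```

Run:
```python
from h import *
s=state(); goto(448.5,396.1,100,102.7,s)
```

```text
t 4.10 [633.7 229.3  15.3] [179.9   0.  111.1] F [ 0.1 -0.2  3.9] gap 20.3 grip 60 [16. 30. 83.  0. 67. -6.]
shift [ 222.2 -112.9  -84.7] turn 8.4
```

Emit:
{"op": "step_arm", "data": {"rows": [[[0,0,-50],0],[[0,0,-85],0],[[75,-38,-85],3],[[150,-76,-85],6],[[222,-113,-85],8.4],[[222,-113,-85],8.4],[[222,-113,-85],8.4],[[222,-113,-85],8.4],[[222,-113,-60],8.4],[[222,-113,-30],8.4],[[222,-113,-17],8.4],[[222,-113,-17],8.4]]}}

```text
time: 5.3
tool_pos: [446.3, 393.8, 28.8]
tcp_rot: [-179.7, 0.1, 102.6]
ft_force: [0.5, -0.7, -0.4]
finger_gap: 20.6
grip_force: 59.3
```

Run:
```python
from h import *
s=state(); goto(448.5,396.1,32,102.7,s); im=snapshot('side'); c=cam('side')
st=np.array([448.5,396.1]); u=np.array([.2198,-.9755])
o=np.array([492.5,201])
# predicted pixels of stick front end and sleeve axis at stick height
print('tip pred',proj(c,[[*(s['tool_pos'][:2]+135*u),39]]),'mouth',proj(c,[[*(o-50*u),30],[*(o-50*u),59]]))
cv2.imwrite('pics/s1.png',cv2.resize(im[260:460,180:330],(600,800))[:600]); print(im.shape)
cv2.imwrite('pics/s1full.png',im)
x=cv2.resize(im[270:440,200:340],(660,800),interpolation=cv2.INTER_CUBIC); cv2.imwrite('pics/s1.png',cv2.resize(im[290:470,190:340],(500,600),interpolation=cv2.INTER_CUBIC))
```

```text
t 5.30 [446.3 393.8  28.8] [-1.797e+02  1.000e-01  1.026e+02] F [ 0.5 -0.7 -0.4] gap 20.6 grip 59 [36. 18. 96. -0. 66. 24.]
shift [ 1.7  2.6 -3.2] turn -0.1
tip pred [[280.99482129 407.76586604]] mouth [[279.81867407 403.7242127 ]
 [279.23339904 396.08952261]]
(480, 640, 3)
```

View pics/s1.png

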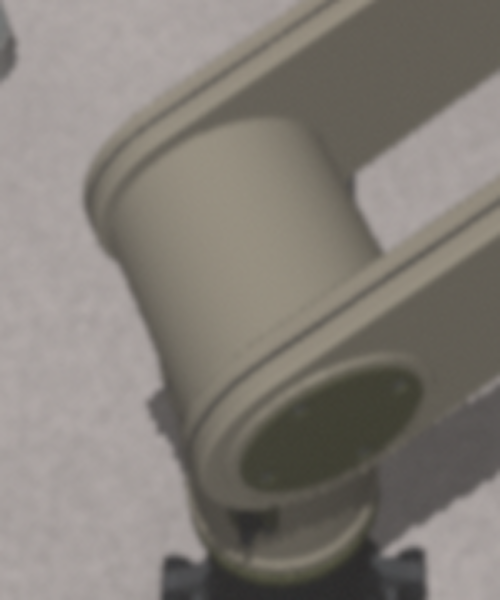

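The arm hides the sleeve in this side view, and only the forearm shows. I'll push slowly and watch the force.

Emit:
{"op": "step_arm", "data": {"rows": [[[2,2.5,-3],0],[[2,2.5,-3],0],[[-5,2.5,-3],0],[[-10,2.5,-3],0],[[-14,2.5,-3],0],[[-18,2.5,-3],0],[[-22,2.5,-3],0],[[-26,2.5,-3],0],[[-30,2.5,-3],0],[[-34,2.5,-3],0],[[-38,2.5,-3],0],[[-40,2.5,-3],0]]}}

```text
time: 6.55
tool_pos: [459.1, 358.8, 35.3]
tcp_rot: [179.9, -0.2, 102.7]
ft_force: [-2.8, 9.8, -0.5]
finger_gap: 20.2
grip_force: 59.2
```

Run:
```python
from h import *
s=state(); goto(448.5,396.1,32,102.7,s)
```

```text
t 6.55 [459.1 358.8  35.3] [179.9  -0.2 102.7] F [-2.8  9.8 -0.5] gap 20.2 grip 59 [33. 16. 98.  0. 66. 20.]
shift [38.7 -2.2  3.3] turn -0.0
```

Emit:
{"op": "step_arm", "data": {"rows": [[[-7,-2,2.5],0],[[-14,-2,2.5],0],[[-21,-2,2.5],0],[[-28,-2,2.5],0],[[-35,-2,2.5],0],[[-42,-2,2.5],0],[[-49,-2,2.5],0],[[-56,-2,2.5],0],[[-63,-2,2.5],0],[[-70,-2,2.5],0],[[-77,-2,2.5],0],[[-80,-2,2.5],0]]}}

```text
time: 7.75
tool_pos: [474.9, 277.8, 32.1]
tcp_rot: [-180.0, 0.0, 102.6]
ft_force: [-0.1, 2.1, 0.4]
finger_gap: 20.5
grip_force: 59.3
```

Run:
```python
from h import *
s=state(); goto(448.5,396.1,32,102.7,s)
im=snapshot('top'); c=cam('top'); h=cv2.cvtColor(im,cv2.COLOR_BGR2HSV); H,S,V=[h[...,i].astype(int) for i in range(3)]
for o in rects(c,((H<16)&(S>90)&(V>90)),50): print(*o)
cv2.imwrite('pics/t2.png',im)
```

```text
t 7.75 [474.9 277.8  32.1] [-180.     0.   102.6] F [-0.1  2.1  0.4] gap 20.5 grip 59 [ 25.  12. 104.  -0.  65.  12.]
shift [1.212e+02 1.000e-01 1.000e-01] turn -0.1
[336.4 241.4] [19.  80.6] -70.0 [150. 307.] 272.5
[ 360.2 -368.2] [41.  88.2] -21.8 [431. 293.] 722.5
[516.9  75.4] [39.1 41.9] 13.5 [227. 222.] 275.5
[ 501.3 -736.3] [52.8 59.8] 5.6 [601. 225.] 273.0
[ 520.4 -333.9] [43.  93.2] -31.8 [414. 219.] 802.0
[ 533.9 -123.8] [ 41.8 138.4] -20.2 [317. 214.] 1127.5
[ 630.8 -653.5] [56.1 56.5] -0.8 [560. 167.] 263.5
[ 671.5 -326.5] [45.7 55.6] 25.8 [411. 149.] 276.0
```

Force fell to 2 N, and the top view puts the block front at about sleeve x = 148, so the block is out. Withdrawing the stick and laying it on the free table behind the sleeve.

Emit:
{"op": "step_arm", "data": {"rows": [[[40,0,0],0],[[80,0,0],0],[[120,0,0],0],[[145,0,0],0],[[150,0,0],0],[[150,0,0],0],[[150,0,8],0],[[150,0,13],0],[[150,0,15],0],[[150,0,16],0],[[150,0,16.5],0],[[150,0,16.5],0]]}}

```text
time: 9.0
tool_pos: [442.1, 425.0, 16.0]
tcp_rot: [180.0, -0.0, 102.6]
ft_force: [0.6, 0.2, -1.1]
finger_gap: 20.9
grip_force: 59.3
```

Run:
```python
from h import *
s=state(); s=state()
```

```text
t 9.00 [442.1 425.   16. ] [180.   -0.  102.6] F [ 0.6  0.2 -1.1] gap 20.9 grip 59 [39. 22. 93. -0. 65. 26.]
t 9.00 [442.1 425.   16. ] [180.   -0.  102.6] F [ 0.6  0.2 -1.1] gap 20.9 grip 59 [39. 22. 93. -0. 65. 26.]
```

Emit:
{"op": "step_arm", "data": {"rows": [[[0,0,1],0],[[0,0,1],0],[[0,0,1],0],[[0,0,1],0],[[0,0,1],0],[[0,0,-20],0],[[0,0,-60],0],[[0,0,-110],0],[[-30,0,-160],0],[[-80,0,-210],0],[[-130,0,-250],0],[[-150,0,-250],0]], "fingers": 1}}

```text
time: 10.2
tool_pos: [473.6, 286.3, 264.7]
tcp_rot: [179.8, -0.1, 102.7]
ft_force: [0.4, -0.8, -0.0]
finger_gap: 85.3
grip_force: 0.0
```

Run:
```python
from h import *
s=state(); im=snapshot('wrist'); cv2.imwrite('pics/w3.png',im); np.save('c3.npy',cam('wrist'),allow_pickle=True)
u=np.array([.2198,-.9755]); p=np.array([492.5,201])+100*u
print(p); goto(*p,220,102.7,s)
```

```text
t 10.20 [473.6 286.3 264.7] [ 1.798e+02 -1.000e-01  1.027e+02] F [ 0.4 -0.8 -0. ] gap 85.3 grip 0 [26. -0. 91.  0. 89. 13.]
[514.48 103.45]
shift [-187.3   -0.4   44.7] turn 0.0
```

Run:
```python
from h import *
c=np.load('c3.npy',allow_pickle=True).item(); im=cv2.imread('pics/w3.png'); h=cv2.cvtColor(im,cv2.COLOR_BGR2HSV); H,S,V=[h[...,i].astype(int) for i in range(3)]
m=(H<16)&(S>90)&(V>90)
for o in rects(c,m,50): print(*o)
m=(H>10)&(H<25)&(S>80)&(V>130)
for o in rects(c,m,22): print('stick',*o)
```

```text
[501.7  92.9] [12.3 59. ] -75.2 [302. 378.] 270.0
[347.1 261.1] [15.9 87.1] -70.9 [174. 188.] 1311.5
stick [458.4 368.9] [ 19.6 165.7] -77.3 [319.  94.] 3718.0
```

Run:
```python
from h import *
c=np.load('c3.npy',allow_pickle=True).item(); im=cv2.imread('pics/w3.png'); h=cv2.cvtColor(im,cv2.COLOR_BGR2HSV); H,S,V=[h[...,i].astype(int) for i in range(3)]
for s0,v0 in ((90,60),(110,45),(130,40)):
  m=(H<16)&(S>s0)&(V>v0)
  for o in rects(c,m,50): print(s0,v0,*o)
print(proj(c,[[514.5,103.4,50]]))
cv2.imwrite('pics/w3c.png',im[230:480,130:530])
```

```text
90 60 [499.8  91.8] [12.9 60.2] -70.5 [302. 378.] 292.5
90 60 [347.7 261. ] [20.1 90.1] -71.9 [176. 192.] 1964.5
110 45 [517.2  92. ] [41.7 90.7] -77.8 [317. 379.] 2681.5
110 45 [348.1 261. ] [20.8 90.5] -71.8 [176. 192.] 2049.5
130 40 [517.1  92.6] [41.8 91.8] -77.9 [317. 378.] 2717.0
130 40 [348.4 261. ] [21.  90.3] -71.8 [177. 192.] 2051.0
[[317.13666185 370.79262845]]
```

View pics/w3c.png

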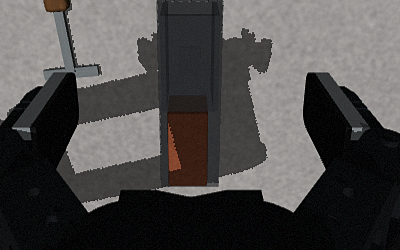

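The crop shows the whole block on the ledge just beyond the sleeve, crop rows 112–185 and columns 167–208. Its centre works out to about (517,92) with yaw −77.8. I'll grasp it 20 mm towards the sleeve from its centre.

Run:
```python
from h import *
s=state(); goto(513,111.7,80,102.2,s); goto(513,111.7,27,102.2,s)
```

```text
t 10.25 [476.8 280.8 268.8] [1.795e+02 1.000e-01 1.025e+02] F [ 5.1 -1.4  4. ] gap 85.5 grip 0 [25. -1. 91. -0. 89. 13.]
shift [-172.9   -1.3  188.8] turn 0.3
shift [-172.9   -1.3  241.8] turn 0.3
```

Emit:
{"op": "step_arm", "data": {"rows": [[[-50,0,20],0],[[-100,0,60],0],[[-140,0,110],0],[[-172,0,160],0.4],[[-172,0,187],0.4],[[-172,0,187],0.4],[[-172,0,187],0.4],[[-172,0,205],0.4],[[-172,0,225],0.4],[[-172,0,237],0.4],[[-172,0,239],0.4],[[-172,0,239],0.4]]}}

```text
time: 11.45
tool_pos: [511.4, 119.6, 23.6]
tcp_rot: [179.9, -0.0, 102.3]
ft_force: [1.0, -0.5, 0.1]
finger_gap: 85.2
grip_force: 0.0
```

Run:
```python
from h import *
s=state(); goto(513,111.7,27,102.2,s)
```

```text
t 11.45 [511.4 119.6  23.6] [179.9  -0.  102.3] F [ 1.  -0.5  0.1] gap 85.2 grip 0 [  8.   9. 108.   0.  63.  -5.]
shift [-8.  -0.1 -3.4] turn 0.1
```

Emit:
{"op": "step_arm", "data": {"rows": [[[-8,0,-3],0],[[-8,0,-3],0],[[-8,0,-3],0],[[-8,0,-3],0],[[-8,0,-3],0],[[-8,0,-3],0],[[-8,0,-3],0],[[-8,0,-3],0]], "fingers": 0, "squeeze": 60}}

```text
time: 12.25
tool_pos: [513.3, 110.9, 26.6]
tcp_rot: [179.9, 0.0, 102.2]
ft_force: [-0.0, -0.9, 7.3]
finger_gap: 41.3
grip_force: 62.4
```

Emit:
{"op": "step_arm", "data": {"rows": [[[0,0,-25],0],[[0,0,-70],0],[[0,0,-120],0],[[0,0,-170],0],[[-30,-10,-215],-8],[[-80,-22,-233],-16],[[-125,-35,-233],-24],[[-165,-48,-233],-32],[[-214,-61.5,-233],-40],[[-214,-61.5,-233],-48],[[-214,-61.5,-233],-56],[[-214,-61.5,-233],-57.6]]}}

```text
time: 13.45
tool_pos: [497.1, -112.0, 257.8]
tcp_rot: [180.0, -0.1, 160.1]
ft_force: [-1.2, 1.5, -3.8]
finger_gap: 41.0
grip_force: 62.0
```

Emit:
{"op": "step_arm", "data": {"rows": [[[0,0,0],0],[[0,0,0],0],[[0,0,0],0]]}}

```text
time: 13.75
tool_pos: [497.7, -110.9, 258.2]
tcp_rot: [-180.0, -0.0, 159.8]
ft_force: [0.8, 0.0, -2.6]
finger_gap: 41.6
grip_force: 62.0
```

Run:
```python
from h import *
s=state(); np.save('c4.npy',cam('wrist'),allow_pickle=True); im=snapshot('wrist'); cv2.imwrite('pics/w4.png',im)
```

```text
t 13.75 [ 497.7 -110.9  258.2] [-180.    -0.   159.8] F [ 0.8  0.  -2.6] gap 41.6 grip 62 [-18.  -7.  98.   0.  89. -88.]
```

View pics/w4.png

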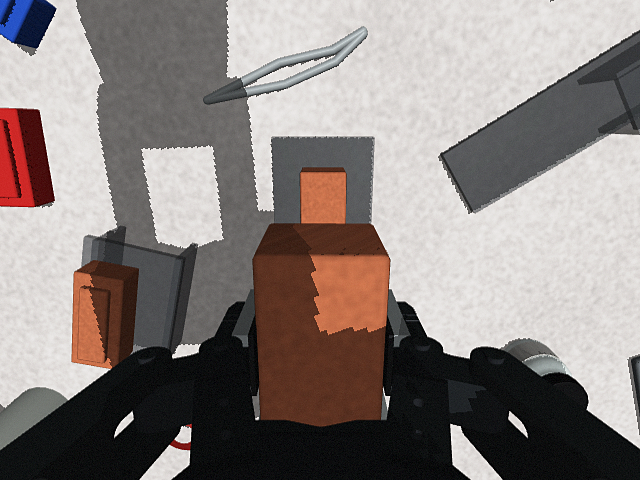

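The wrist view over the wall shows the plate's near edge at row 137 (columns 271–374), the first-course near end at row 168 (columns 301–346), the held block in the middle, and the cap on its stand at (105,315).

Run:
```python
from h import *
c=np.load('c4.npy',allow_pickle=True).item(); im=cv2.imread('pics/w4.png'); h=cv2.cvtColor(im,cv2.COLOR_BGR2HSV); H,S,V=[h[...,i].astype(int) for i in range(3)]
g=V.astype(int)
def edge(line,o,s=1):
    d=np.abs(np.diff(cv2.GaussianBlur(line.astype(np.float32).reshape(1,-1),(5,1),0).ravel())); i=np.argmax(d); 
    k=slice(max(i-2,0),i+3); return o+(np.arange(len(d))[k]*d[k]).sum()/d[k].sum()+.5
pl=[];
for row in range(145,210,8):
    pl.append([edge(g[row,262:282],262),edge(g[row,364:386],364),row])
pl=np.array(pl); 
A=ray(c,pl[:,[0,2]],6);B=ray(c,pl[:,[1,2]],6); M=(A+B)/2; print('plate widths',np.linalg.norm(A-B,axis=1).round(1)); 
def fit(P): 
    v=cv2.fitLine(P.astype(np.float32),cv2.DIST_HUBER,0,.01,.01).ravel(); a=np.degrees(np.arctan2(v[1],v[0])); return (a+90)%180-90,v[2:]
print('plate yawL,R,mid',fit(A),fit(B),fit(M))
ne=ray(c,[[q,edge(g[128:146,q],128)] for q in range(280,366,8)],6); print('near edge yaw',fit(ne)); 
# first block top
m=((H<16)&(S>90)&(V>50)).astype(np.uint8)
e=[]
for row in range(178,216,6):
    cs=np.where(m[row,290:360])[0]; e.append([290+cs[0],291+cs[-1],row])
e=np.array(e,float); a=ray(c,e[:,[0,2]],46);b=ray(c,e[:,[1,2]],46); print(e.tolist(),np.linalg.norm(a-b,axis=1).round(1),'blk mid',fit((a+b)/2))
print('rows at cols',[ (q,np.where(m[155:215,q])[0][0]+155, im[160:180,q].tolist()[::3]) for q in (312,335)])
for z,row in((46,170.5),(46,168.5),(6,168.5)): print(z,row,ray(c,[[323.5,row]],z))
# cap body rect 
n=m.copy(); n[:,200:]=0; n[:225]=0
for z in (91,): 
  for o in rects(c,n,z): print('cap',*o)
```

```text
plate widths [100.3  99.2  99.3 100.   99.5  99.2 100.1  99.2 100.3]
plate yawL,R,mid (np.float32(-20.186142), array([ 462.57794, -149.39964], dtype=float32)) (np.float32(-20.080246), array([496.94785, -55.82279], dtype=float32)) (np.float32(-20.133102), array([ 479.76288, -102.61121], dtype=float32))
near edge yaw (np.float32(69.92148), array([443.1001 , -88.20768], dtype=float32))
[[300.0, 346.0, 178.0], [300.0, 346.0, 184.0], [300.0, 346.0, 190.0], [300.0, 346.0, 196.0], [300.0, 346.0, 202.0], [300.0, 346.0, 208.0], [300.0, 346.0, 214.0]] [41.  41.2 41.4 41.5 41.7 41.9 42.1] blk mid (np.float32(-20.07026), array([ 490.65717, -106.0076 ], dtype=float32))
rows at cols [(312, np.int64(167), [[93, 90, 89], [95, 96, 94], [97, 96, 91], [31, 45, 84], [54, 86, 159], [75, 112, 200], [81, 119, 206]]), (335, np.int64(167), [[92, 91, 90], [92, 88, 86], [101, 97, 89], [24, 39, 82], [58, 84, 158], [78, 115, 203], [73, 111, 200]])]
46 170.5 [[469.24144519 -97.71007126]]
46 168.5 [[467.59095588 -97.1077423 ]]
6 168.5 [[472.03224362 -98.45573904]]
cap [ 514.8 -319.3] [ 51.3 105.2] -35.0 [102. 315.] 4969.5
```

```bash
cat >> h.py <<'E'
O=np.array([555.9,-130.]);WY=-20.1;wu=np.array([np.cos(np.radians(WY)),np.sin(np.radians(WY))]);wv=np.array([-wu[1],wu[0]])
def wall(p): d=np.asarray(p)[:2]-O; return round(d@wu,1),round(d@wv,1)
def w2(x,y=0): return O+x*wu+y*wv
E
python3 - <<'E'
from h import *
s=state(); print(wall(s['tool_pos'])); goto(*w2(-75),90,159.9,s); goto(*w2(-75),67,159.9,s)
c=np.load('c4.npy',allow_pickle=True).item()
im=cv2.imread('pics/w4.png'); V=im[...,2].astype(int); print(V[216:262,290].tolist())
for row in (224,252,255): print(row,wall(ray(c,[[320,row]],281.6)[0]),wall(ray(c,[[320,row]],241.6)[0]), 'tcp',wall(s['tool_pos']))
E
```

```text
t 13.80 [ 497.7 -110.9  258.4] [-180.    -0.   159.8] F [ 0.4 -0.3 -1.9] gap 41.4 grip 62 [-18.  -7.  98.   0.  89. -88.]
(np.float64(-61.2), np.float64(-2.1))
shift [ 13.8   2.1 168.4] turn -0.1
shift [ 13.8   2.1 191.4] turn -0.1
[82, 86, 86, 82, 85, 84, 81, 64, 58, 56, 56, 63, 49, 62, 57, 59, 59, 65, 68, 67, 58, 60, 52, 59, 53, 62, 63, 58, 63, 59, 56, 58, 54, 64, 64, 59, 62, 59, 74, 76, 88, 92, 88, 93, 94, 89]
224 (np.float64(-105.5), np.float64(-2.0)) (np.float64(-95.0), np.float64(-2.1)) tcp (np.float64(-61.2), np.float64(-2.1))
252 (np.float64(-96.9), np.float64(-2.0)) (np.float64(-83.2), np.float64(-2.1)) tcp (np.float64(-61.2), np.float64(-2.1))
255 (np.float64(-96.0), np.float64(-2.0)) (np.float64(-81.9), np.float64(-2.1)) tcp (np.float64(-61.2), np.float64(-2.1))
```

The held block's rear edge shows it is only about 10 mm ahead of the TCP, because the camera was still moving at that earlier look. I'll set it on the first course short of its seat, regrip farther back, then slide it in.

Emit:
{"op": "step_arm", "data": {"rows": [[[2,2,50],0],[[2,2,100],0],[[2,2,140],0],[[2,2,165],0],[[2,2,180],0],[[2,2,187],0],[[2,2,191],0],[[2,2,191],0],[[2,2,191],0]]}}

```text
time: 14.7
tool_pos: [497.8, -109.0, 69.0]
tcp_rot: [180.0, 0.1, 159.9]
ft_force: [0.4, 0.5, -1.8]
finger_gap: 41.1
grip_force: 61.9
```

Run:
```python
from h import *
s=state(); print(wall(s['tool_pos'])); goto(*w2(-63),62.6,159.9,s)
```

```text
t 14.70 [ 497.8 -109.    69. ] [1.800e+02 1.000e-01 1.599e+02] F [ 0.4  0.5 -1.8] gap 41.1 grip 62 [-18.   2. 109.   0.  68. -88.]
(np.float64(-61.8), np.float64(-0.2))
shift [1.2 0.2 6.4] turn -0.0
```

Emit:
{"op": "step_arm", "data": {"rows": [[[0,0,2.5],0],[[0,0,4],0],[[0,0,4.7],0],[[0,0,5.2],0],[[0,0,5.7],0],[[0,0,5.7],0]]}}

```text
time: 15.3
tool_pos: [496.6, -108.6, 62.6]
tcp_rot: [-180.0, -0.0, 159.9]
ft_force: [-6.4, 1.3, 6.8]
finger_gap: 41.3
grip_force: 63.1
```

Emit:
{"op": "step_arm", "data": {"rows": [[[0,0,0],0],[[0,0,0],0],[[0,0,0],0],[[0,0,-1],0],[[4,0,-1],0],[[8,0,-1],0],[[10,0,-1],0],[[10,0,-1],0]], "fingers": 0.7}}

```text
time: 16.1
tool_pos: [486.8, -105.0, 62.7]
tcp_rot: [-180.0, -0.0, 159.9]
ft_force: [0.1, 0.7, 0.6]
finger_gap: 59.7
grip_force: 0.0
```

Emit:
{"op": "step_arm", "data": {"rows": [[[0,0,0],0],[[0,0,0],0],[[0,0,0],0],[[0,0,0],0],[[0,0,-2],0],[[0,0,-4],0],[[0,0,-4],0]], "fingers": 0}}

```text
time: 16.8
tool_pos: [487.0, -105.1, 66.6]
tcp_rot: [-180.0, -0.0, 159.9]
ft_force: [-0.4, -0.5, -3.0]
finger_gap: 41.0
grip_force: 61.3
```

Run:
```python
from h import *
s=state(); print(wall(s['tool_pos'])); c=cam('wrist'); im=snapshot('wrist'); cv2.imwrite('pics/w5.png',im)
V=im[...,2].astype(int); h=cv2.cvtColor(im,cv2.COLOR_BGR2HSV)
z=s['tool_pos'][2]
print(im[200:300:4,320].tolist())
for row in range(216,280,8): print(row,wall(ray(c,[[320,row]],z+23.4)[0]),wall(ray(c,[[320,row]],z-16.6)[0]))
```

```text
t 16.80 [ 487.  -105.1   66.6] [-180.    -0.   159.9] F [-0.4 -0.5 -3. ] gap 41.0 grip 61 [-18.   1. 111.  -0.  68. -88.]
(np.float64(-73.3), np.float64(-0.3))
[[77, 73, 72], [77, 73, 73], [79, 76, 77], [84, 82, 82], [83, 79, 80], [79, 76, 76], [79, 76, 77], [81, 80, 78], [91, 88, 83], [26, 36, 70], [21, 29, 56], [23, 34, 59], [28, 41, 78], [26, 40, 73], [30, 42, 78], [28, 44, 76], [29, 45, 81], [27, 39, 75], [23, 35, 71], [28, 42, 75], [27, 42, 73], [37, 56, 98], [64, 96, 171], [65, 98, 181], [66, 99, 181]]
216 (np.float64(-120.0), np.float64(-0.2)) (np.float64(-110.3), np.float64(-0.3))
224 (np.float64(-117.6), np.float64(-0.2)) (np.float64(-107.1), np.float64(-0.3))
232 (np.float64(-115.2), np.float64(-0.2)) (np.float64(-103.7), np.float64(-0.3))
240 (np.float64(-112.7), np.float64(-0.2)) (np.float64(-100.4), np.float64(-0.3))
248 (np.float64(-110.2), np.float64(-0.2)) (np.float64(-97.0), np.float64(-0.4))
256 (np.float64(-107.7), np.float64(-0.2)) (np.float64(-93.6), np.float64(-0.4))
264 (np.float64(-105.2), np.float64(-0.3)) (np.float64(-90.1), np.float64(-0.4))
272 (np.float64(-102.6), np.float64(-0.3)) (np.float64(-86.6), np.float64(-0.4))
```

Emit:
{"op": "step_arm", "data": {"rows": [[[-10,0.3,1],0],[[-20,0.3,1],0],[[-30,0.3,1],0],[[-40,0.3,1],0],[[-46,0.3,1],0],[[-48,0.3,1],0],[[-50,0.3,1],0],[[-51,0.3,1],0],[[-52,0.3,1],0],[[-52,0.3,1],0]]}}

```text
time: 17.85
tool_pos: [536.0, -122.7, 65.8]
tcp_rot: [-180.0, -0.0, 159.9]
ft_force: [-0.0, 0.3, -2.7]
finger_gap: 41.1
grip_force: 61.2
```

Run:
```python
from h import *
s=state(); print(wall(s['tool_pos']),wall(O+s['ft_force'][:2]))
```

```text
t 17.85 [ 536.  -122.7   65.8] [-180.    -0.   159.9] F [-0.   0.3 -2.7] gap 41.1 grip 61 [-18.   9. 103.  -0.  68. -88.]
(np.float64(-21.2), np.float64(-0.0)) (np.float64(-0.1), np.float64(0.2))
```

Emit:
{"op": "step_arm", "data": {"rows": [[[-1,0,0],0],[[-2,0,0],0],[[-2.5,0,0],0],[[-2.5,0,0],0]]}}

```text
time: 18.25
tool_pos: [538.4, -123.6, 65.8]
tcp_rot: [180.0, -0.0, 159.9]
ft_force: [-0.9, -0.3, -3.2]
finger_gap: 41.4
grip_force: 61.2
```

Emit:
{"op": "step_arm", "data": {"rows": [[[-0.7,0,0],0],[[-1.5,0,0],0],[[-1.5,0,0],0]]}}

```text
time: 18.55
tool_pos: [538.4, -123.6, 65.3]
tcp_rot: [-180.0, -0.2, 159.9]
ft_force: [-8.4, 1.3, 1.4]
finger_gap: 41.4
grip_force: 61.7
```

Contact with the half block. Backing off to leave the 2 mm joint and lowering.

Emit:
{"op": "step_arm", "data": {"rows": [[[1.5,0,0],0],[[3.3,0,0],0],[[3.3,0,0],0],[[3.3,0,1],0],[[3.3,0,1.6],0],[[3.3,0,2],0],[[3.3,0,2.3],0],[[3.3,0,2.3],0]]}}

```text
time: 19.35
tool_pos: [536.8, -123.0, 63.4]
tcp_rot: [180.0, -0.0, 159.9]
ft_force: [-0.3, 0.1, -3.7]
finger_gap: 41.1
grip_force: 61.0
```

Run:
```python
from h import *
s=state(); print(wall(s['tool_pos']))
```

```text
t 19.35 [ 536.8 -123.    63.4] [180.   -0.  159.9] F [-0.3  0.1 -3.7] gap 41.1 grip 61 [-18.   9. 103.   0.  68. -88.]
(np.float64(-20.4), np.float64(-0.0))
```

Emit:
{"op": "step_arm", "data": {"rows": [[[0,0,0.5],0],[[0,0,0.9],0],[[0,0,1.2],0],[[0,0,1.2],0]]}}

```text
time: 19.75
tool_pos: [536.9, -123.0, 63.1]
tcp_rot: [-180.0, 0.0, 159.9]
ft_force: [-5.0, 2.3, 6.1]
finger_gap: 41.3
grip_force: 62.2
```

Emit:
{"op": "step_arm", "data": {"rows": [[[0,0,-0.5],0],[[0,0,-0.5],0],[[0,0,-0.5],0],[[0,0,-0.5],0],[[10,0,-30],0],[[30,0,-60],0],[[60,0,-110],0],[[80,0,-160],0],[[90,0,-200],0],[[90,0,-200],0],[[90,0,-200],0]], "fingers": 0.8}}

```text
time: 20.85
tool_pos: [453.2, -92.3, 264.6]
tcp_rot: [180.0, 0.3, 159.9]
ft_force: [-1.1, 0.4, 0.4]
finger_gap: 68.4
grip_force: 0.0
```

Run:
```python
from h import *
s=state(); print(wall(s['tool_pos'])); c=cam('wrist'); im=snapshot('wrist'); cv2.imwrite('pics/w6.png',im); np.save('c6.npy',c,allow_pickle=True)
h=cv2.cvtColor(im,cv2.COLOR_BGR2HSV); H,S,V=[h[...,i].astype(int) for i in range(3)]
m=(H<16)&(S>90)&(V>50)
for z in (86,91):
  for o in rects(c,m,z,400): print(z,*o,wall(o[0]))
```

```text
t 20.85 [453.2 -92.3 264.6] [180.    0.3 159.9] F [-1.1  0.4  0.4] gap 68.4 grip 0 [-18. -15. 105.   0.  90. -88.]
(np.float64(-109.4), np.float64(0.1))
86 [ 496.4 -314.9] [42.  68.8] -31.9 [114. 334.] 2157.5 (np.float64(7.7), np.float64(-194.1))
86 [ 546.3 -126.6] [ 41.5 199.2] -20.4 [319. 309.] 8512.0 (np.float64(-10.2), np.float64(-0.1))
86 [ 364.9 -316.6] [52.  78.2] -21.7 [ 32. 203.] 4919.0 (np.float64(-115.2), np.float64(-240.9))
91 [ 494.6 -310.9] [41.3 67.6] -31.9 [114. 334.] 2157.5 (np.float64(4.6), np.float64(-190.9))
91 [ 543.7 -125.6] [ 40.8 196. ] -20.4 [319. 309.] 8512.0 (np.float64(-13.0), np.float64(-0.1))
91 [ 365.2 -312.6] [51.1 77. ] -21.7 [ 32. 203.] 4919.0 (np.float64(-116.3), np.float64(-237.0))
```

View pics/w6.png

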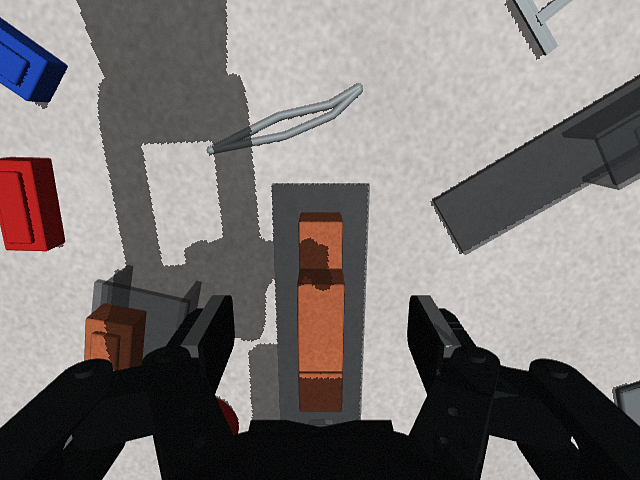

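The wrist view shows the laid block at rows 283–372 and columns 298–344, flush with the first course and the half block (rows 375–411), with a thin joint line at row 373. The cap sits on its stand at (114,334). Moving over it for a close look.

Emit:
{"op": "step_arm", "data": {"rows": [[[-25,-47,0],4],[[-50,-95,0],8],[[-75,-142,0],12],[[-101,-190,0],12],[[-101,-190,0],12],[[-101,-190,0],12],[[-101,-190,0],12],[[-101,-190,0],12]], "fingers": 1}}

```text
time: 21.7
tool_pos: [481.6, -303.6, 261.4]
tcp_rot: [180.0, -0.1, 147.9]
ft_force: [-0.1, 0.6, 0.8]
finger_gap: 85.4
grip_force: 0.0
```

Run:
```python
from h import *
# block laid, from previous picture
c=np.load('c6.npy',allow_pickle=True).item(); im=cv2.imread('pics/w6.png'); V=im[...,2].astype(int)
print(V[276:292,330].tolist(),V[364:384,330].tolist(),[wall(ray(c,[[320,q]],86)[0]) for q in (284,371,374,376)])
h=cv2.cvtColor(im,cv2.COLOR_BGR2HSV); m=(h[...,0]<16)&(h[...,1]>90)&(h[...,2]>50)
for q in (295,320,345,362,385,400):
    k=np.where(m[q,280:360])[0]+280; print(q,[wall(p) for p in ray(c,[[k[0],q],[k[-1]+1,q]],86)])
s=state(); c=cam('wrist'); im=snapshot('wrist'); cv2.imwrite('pics/w7.png',im); np.save('c7.npy',c,allow_pickle=True)
h=cv2.cvtColor(im,cv2.COLOR_BGR2HSV); H,S,V=[h[...,i].astype(int) for i in range(3)]
m=(H<16)&(S>90)&(V>50)
for o in rects(c,m,91,400): print(*o)
```

```text
[48, 48, 47, 50, 48, 46, 51, 44, 61, 58, 180, 191, 184, 185, 178, 175] [181, 187, 186, 183, 180, 186, 209, 111, 53, 108, 163, 170, 178, 193, 96, 68, 79, 80, 77, 73] [(np.float64(-45.2), np.float64(-0.3)), (np.float64(43.7), np.float64(-0.4)), (np.float64(47.0), np.float64(-0.4)), (np.float64(49.2), np.float64(-0.4))]
295 [(np.float64(-34.7), np.float64(-20.6)), (np.float64(-34.7), np.float64(20.8))]
320 [(np.float64(-10.0), np.float64(-20.2)), (np.float64(-10.0), np.float64(21.3))]
345 [(np.float64(15.7), np.float64(-20.6)), (np.float64(15.7), np.float64(20.8))]
362 [(np.float64(33.9), np.float64(-20.9)), (np.float64(33.9), np.float64(21.1))]
385 [(np.float64(59.3), np.float64(-20.4)), (np.float64(59.3), np.float64(20.5))]
400 [(np.float64(76.4), np.float64(-20.7)), (np.float64(76.4), np.float64(20.8))]
t 21.70 [ 481.6 -303.6  261.4] [ 1.800e+02 -1.000e-01  1.479e+02] F [-0.1  0.6  0.8] gap 85.4 grip 0 [-37.   2.  89.   0.  89. -95.]
[ 469.6 -612.7] [26.8 70.5] 70.8 [ 34. 376.] 409.0
[ 630.3 -316.5] [73.1 81.1] -60.5 [393. 356.] 4628.5
[ 515.9 -324.9] [41.5 94.3] -31.9 [321. 261.] 5134.5
[ 369.7 -352.9] [35.6 74.7] -21.8 [186. 125.] 4545.5
[ 548.2 -146.5] [ 69.4 176.7] -20.3 [535. 180.] 13324.5
```

View pics/w7.png

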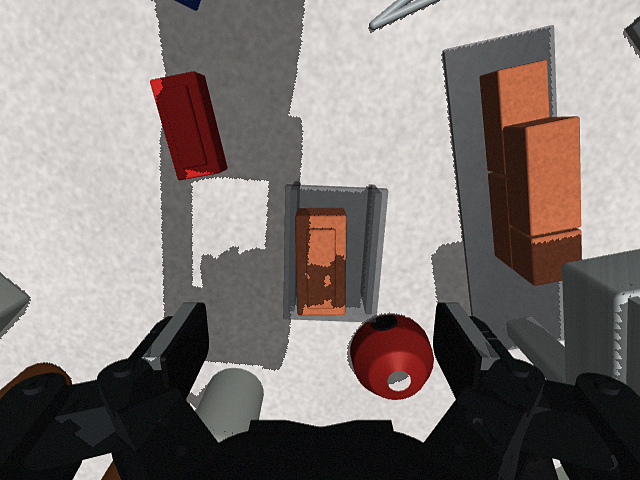

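The wrist view shows the cap lying ridge-up on its stand at (321,261), with the house at (392,357) and the dispenser at (235,405) clear of the fingers. The wall at right shows the plain block flush with the half block and about a 2 mm joint. Grasping the cap 28 mm behind its centre.

Emit:
{"op": "step_arm", "data": {"rows": [[[-14.5,0,45],-0.2],[[-14.5,0,90],-0.2],[[-14.5,0,130],-0.2],[[-14.5,0,155],-0.2],[[-14.5,0,165],-0.2],[[-14.5,0,175],-0.2],[[-14.5,0,182],-0.2],[[-14.5,0,185],-0.2],[[-14.5,0,185],-0.2]]}}

```text
time: 22.65
tool_pos: [494.4, -313.2, 78.0]
tcp_rot: [-180.0, 0.1, 148.1]
ft_force: [-0.2, 0.3, 0.4]
finger_gap: 85.1
grip_force: 0.0
```

Run:
```python
from h import *
s=state(); goto(493.9,-311.2,74.5,148.1,s)
```

```text
t 22.65 [ 494.4 -313.2   78. ] [-1.800e+02  1.000e-01  1.481e+02] F [-0.2  0.3  0.4] gap 85.1 grip 0 [-37.  13.  97.  -0.  70. -95.]
shift [1.5 1.4 3.5] turn -0.0
```

Emit:
{"op": "step_arm", "data": {"rows": [[[1.5,1.4,3],0],[[1.5,1.4,3],0],[[1.5,1.4,3],0],[[1.5,1.4,3],0],[[1.5,1.4,3],0],[[1.5,1.4,3],0],[[1.5,1.4,3],0],[[1.5,1.4,3],0]], "fingers": 0, "squeeze": 80}}

```text
time: 23.45
tool_pos: [493.8, -311.2, 74.9]
tcp_rot: [-180.0, 0.1, 148.1]
ft_force: [-1.2, 1.0, 4.5]
finger_gap: 40.7
grip_force: 82.1
```

Run:
```python
from h import *
s=state(); goto(*w2(-75),200,159.9,s)
```

```text
t 23.45 [ 493.8 -311.2   74.9] [-1.800e+02  1.000e-01  1.481e+02] F [-1.2  1.   4.5] gap 40.7 grip 82 [-37.  13.  97.  -0.  70. -95.]
shift [ 116.6  171.3 -125.1] turn -11.8
```

Emit:
{"op": "step_arm", "data": {"rows": [[[0,0,-20],0],[[0,0,-60],0],[[0,0,-100],0],[[0,0,-125],0],[[40,40,-125],-4],[[80,75,-125],-8],[[116,110,-125],-11.8],[[116.5,140,-125],-11.8],[[116.5,171,-125],-11.8],[[116.5,171,-125],-11.8],[[116.5,171,-125],-11.8],[[116.5,171,-125],-11.8]]}}

```text
time: 24.65
tool_pos: [484.5, -104.7, 198.7]
tcp_rot: [-180.0, -0.1, 159.8]
ft_force: [0.0, -0.4, -2.3]
finger_gap: 40.7
grip_force: 81.7
```

Run:
```python
from h import *
s=state(); print(wall(s['tool_pos'])); c=cam('wrist'); im=snapshot('wrist'); cv2.imwrite('pics/w8.png',im)
h=cv2.cvtColor(im,cv2.COLOR_BGR2HSV); m=(h[...,0]<16)&(h[...,1]>90)&(h[...,2]>30)
z=s['tool_pos'][2]
print([(q,im[q,320].tolist()) for q in range(190,300,5)])
for q in range(220,300,10): print(q,wall(ray(c,[[320,q]],z+16)[0]),wall(ray(c,[[320,q]],z-15)[0]))
goto(*w2(-60),112,159.9,s)
```

```text
t 24.65 [ 484.5 -104.7  198.7] [-1.800e+02 -1.000e-01  1.598e+02] F [ 0.  -0.4 -2.3] gap 40.7 grip 82 [-18.  -7. 105.  -0.  83. -88.]
(np.float64(-75.8), np.float64(-0.8))
[(190, [82, 81, 76]), (195, [32, 43, 78]), (200, [33, 42, 74]), (205, [75, 113, 197]), (210, [80, 116, 203]), (215, [69, 108, 195]), (220, [73, 110, 198]), (225, [75, 111, 196]), (230, [76, 111, 198]), (235, [70, 109, 197]), (240, [73, 108, 192]), (245, [73, 109, 199]), (250, [79, 116, 208]), (255, [82, 123, 220]), (260, [33, 49, 86]), (265, [20, 29, 53]), (270, [18, 30, 58]), (275, [23, 34, 70]), (280, [28, 43, 79]), (285, [27, 41, 77]), (290, [35, 50, 86]), (295, [25, 38, 75])]
220 (np.float64(-119.4), np.float64(-0.8)) (np.float64(-111.6), np.float64(-0.9))
230 (np.float64(-116.2), np.float64(-0.8)) (np.float64(-107.5), np.float64(-0.9))
240 (np.float64(-112.9), np.float64(-0.8)) (np.float64(-103.4), np.float64(-0.9))
250 (np.float64(-109.6), np.float64(-0.8)) (np.float64(-99.2), np.float64(-0.9))
260 (np.float64(-106.2), np.float64(-0.8)) (np.float64(-94.9), np.float64(-0.9))
270 (np.float64(-102.8), np.float64(-0.8)) (np.float64(-90.6), np.float64(-0.9))
280 (np.float64(-99.3), np.float64(-0.8)) (np.float64(-86.2), np.float64(-0.9))
290 (np.float64(-95.8), np.float64(-0.8)) (np.float64(-81.7), np.float64(-0.9))
shift [-15.8   0.8  86.7] turn -0.1
```

View pics/w8.png

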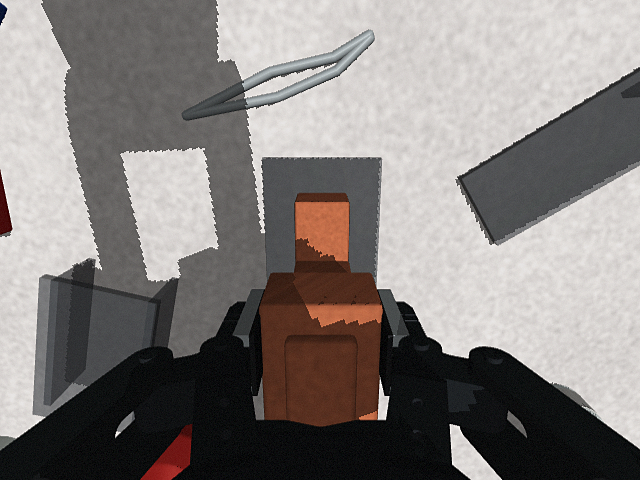

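The view shows the held cap centred between the pads, rear face edges at rows 273 and 304 (about 15 mm behind the TCP), with its ridge up. Lowering behind the wall's second course, then forward under the lamp.

Emit:
{"op": "step_arm", "data": {"rows": [[[-8,0.8,40],0],[[-16,0.8,75],0],[[-16,0.8,89],0],[[-16,0.8,89],0],[[-26,0.8,89],0],[[-36,0.8,90],0],[[-46,0.8,91],0],[[-54,0.8,92],0],[[-58,0.8,93],0],[[-62,0.8,93.5],0],[[-63,0.8,93.5],0],[[-63,0.8,93.5],0]]}}

```text
time: 25.9
tool_pos: [544.4, -125.1, 105.7]
tcp_rot: [-180.0, -0.0, 159.9]
ft_force: [0.4, 0.6, -1.9]
finger_gap: 40.7
grip_force: 81.7
```

Run:
```python
from h import *
s=state(); print(wall(s['tool_pos'])); goto(*w2(-12),100.9,159.9,s)
```

```text
t 25.90 [ 544.4 -125.1  105.7] [-180.    -0.   159.9] F [ 0.4  0.6 -1.9] gap 40.7 grip 82 [-18.   7. 100.  -0.  73. -88.]
(np.float64(-12.5), np.float64(0.7))
shift [-0.5 -0.7  4.8] turn -0.0
```

Emit:
{"op": "step_arm", "data": {"rows": [[[0,-0.6,1.5],0],[[0,-0.6,2.8],0],[[0,-0.6,3.6],0],[[0,-0.6,4.1],0],[[0,-0.6,4.5],0],[[0,-0.6,4.5],0]]}}

```text
time: 26.5
tool_pos: [544.2, -125.6, 101.2]
tcp_rot: [180.0, -0.0, 159.9]
ft_force: [0.2, -0.1, -2.5]
finger_gap: 40.5
grip_force: 81.7
```

Run:
```python
from h import *
s=state(); print(wall(s['tool_pos'])); goto(*w2(-12),100.9,159.9,s)
```

```text
t 26.50 [ 544.2 -125.6  101.2] [180.   -0.  159.9] F [ 0.2 -0.1 -2.5] gap 40.5 grip 82 [-18.   8. 100.   0.  72. -88.]
(np.float64(-12.5), np.float64(0.1))
shift [-0.5 -0.1  0.3] turn -0.0
```

Emit:
{"op": "step_arm", "data": {"rows": [[[0,0,0.4],0],[[0,0,0.8],0],[[0,0,1],0],[[0,0,1],0]]}}

```text
time: 26.9
tool_pos: [544.4, -125.7, 101.0]
tcp_rot: [180.0, 0.0, 159.9]
ft_force: [-3.7, 1.2, 4.6]
finger_gap: 40.5
grip_force: 82.6
```

Emit:
{"op": "step_arm", "data": {"rows": [[[0,0,-0.5],0],[[0,0,-0.5],0],[[0,0,-0.5],0],[[0,0,-0.5],0],[[10,0,-0.5],0],[[25,0,-0.5],0],[[40,0,-0.5],0],[[50,0,-0.5],0],[[50,0,-0.5],0]], "fingers": 0.8}}

```text
time: 27.8
tool_pos: [496.1, -107.9, 100.6]
tcp_rot: [-180.0, -0.0, 159.9]
ft_force: [-0.3, 0.1, -0.3]
finger_gap: 68.5
grip_force: 0.0
```

Emit:
{"op": "step_arm", "data": {"rows": [[[0,0,0],0],[[0,0,0],0],[[0,0,0],0],[[0,0,0],0],[[0,0,0],0],[[0,0,0],0],[[0,0,0],0]], "fingers": 0, "squeeze": 40}}

```text
time: 28.5
tool_pos: [497.3, -108.5, 100.8]
tcp_rot: [180.0, -0.0, 159.9]
ft_force: [-0.3, 0.1, 0.3]
finger_gap: -0.0
grip_force: 0.0
```

Run:
```python
from h import *
s=state(); print(wall(s['tool_pos'])); c=cam('wrist'); im=snapshot('wrist'); cv2.imwrite('pics/w9.png',im); np.save('c9.npy',c,allow_pickle=True)
h=cv2.cvtColor(im,cv2.COLOR_BGR2HSV); m=((h[...,0]<16)&(h[...,1]>90)&(h[...,2]>30))
print([(q,int(np.where(m[q])[0].min()),int(np.where(m[q])[0].max())) for q in range(200,480,15) if m[q].any()])
goto(*w2(-38.5),100.5,159.9,s)
```

```text
t 28.50 [ 497.3 -108.5  100.8] [180.   -0.  159.9] F [-0.3  0.1  0.3] gap -0.0 grip 0 [-18.   0. 108.   0.  72. -88.]
(np.float64(-62.4), np.float64(0.1))
[(200, 287, 354), (215, 280, 360), (230, 279, 361), (245, 280, 360), (260, 280, 360), (275, 281, 359), (290, 281, 359), (305, 281, 360), (320, 278, 363), (335, 275, 366), (395, 316, 325), (410, 315, 326), (425, 314, 328)]
shift [-23.9  -0.1   0.3] turn -0.0
```

Emit:
{"op": "step_arm", "data": {"rows": [[[-10,0,0.5],0],[[-19,0,0.5],0],[[-23,0,0.5],0],[[-26,0,0.5],0],[[-29,0,0.5],0],[[-32,0,0.5],0],[[-35,0,0.5],0],[[-38,0,0.5],0],[[-41,0,0.5],0],[[-43,0,0.5],0],[[-44,0,0.5],0],[[-44,0,0.5],0]]}}

```text
time: 29.75
tool_pos: [538.9, -123.7, 100.4]
tcp_rot: [180.0, 0.0, 159.9]
ft_force: [-0.7, -0.7, 0.2]
finger_gap: 0.1
grip_force: 0.1
```

Run:
```python
from h import *
s=state(); print(wall(s['tool_pos'])); c=cam('wrist'); im=snapshot('wrist'); cv2.imwrite('pics/w10.png',im); np.save('c10.npy',c,allow_pickle=True)
V=im[...,2].astype(int)
# look for body top/bottom rear edges beside fingers
for col in (290,300,345,352): print(col,[(q,V[q,col]) for q in range(290,440,6)])
for z in (86,117): print(z,[(q,wall(ray(c,[[320,q]],z)[0])[0]) for q in range(300,440,12)])
```

```text
t 29.75 [ 538.9 -123.7  100.4] [180.    0.  159.9] F [-0.7 -0.7  0.2] gap 0.1 grip 0 [-18.   7. 101.   0.  72. -88.]
(np.float64(-18.2), np.float64(0.1))
290 [(290, np.int64(97)), (296, np.int64(91)), (302, np.int64(1)), (308, np.int64(10)), (314, np.int64(5)), (320, np.int64(11)), (326, np.int64(5)), (332, np.int64(0)), (338, np.int64(12)), (344, np.int64(10)), (350, np.int64(3)), (356, np.int64(11)), (362, np.int64(9)), (368, np.int64(3)), (374, np.int64(9)), (380, np.int64(8)), (386, np.int64(13)), (392, np.int64(5)), (398, np.int64(8)), (404, np.int64(6)), (410, np.int64(13)), (416, np.int64(12)), (422, np.int64(13)), (428, np.int64(9)), (434, np.int64(5))]
300 [(290, np.int64(91)), (296, np.int64(85)), (302, np.int64(3)), (308, np.int64(6)), (314, np.int64(0)), (320, np.int64(7)), (326, np.int64(44)), (332, np.int64(23)), (338, np.int64(5)), (344, np.int64(9)), (350, np.int64(2)), (356, np.int64(12)), (362, np.int64(9)), (368, np.int64(8)), (374, np.int64(14)), (380, np.int64(0)), (386, np.int64(14)), (392, np.int64(1)), (398, np.int64(8)), (404, np.int64(12)), (410, np.int64(1)
[... 1038 characters left out ...]
8)), (416, np.int64(4)), (422, np.int64(10)), (428, np.int64(10)), (434, np.int64(11))]
86 [(300, np.float64(-19.8)), (312, np.float64(-14.3)), (324, np.float64(-8.6)), (336, np.float64(-2.9)), (348, np.float64(3.0)), (360, np.float64(9.0)), (372, np.float64(15.1)), (384, np.float64(21.4)), (396, np.float64(27.8)), (408, np.float64(34.3)), (420, np.float64(41.0)), (432, np.float64(47.8))]
117 [(300, np.float64(-35.0)), (312, np.float64(-30.6)), (324, np.float64(-26.1)), (336, np.float64(-21.6)), (348, np.float64(-17.0)), (360, np.float64(-12.2)), (372, np.float64(-7.4)), (384, np.float64(-2.5)), (396, np.float64(2.5)), (408, np.float64(7.7)), (420, np.float64(12.9)), (432, np.float64(18.3))]
```

Emit:
{"op": "step_arm", "data": {"rows": [[[10,0,0],0],[[40,0,-20],0],[[70,0,-60],0],[[90,0,-100],0],[[90,0,-140],0],[[90,0,-160],0],[[90,0,-160],0],[[90,0,-160],0],[[90,0,-160],0]]}}

```text
time: 30.7
tool_pos: [453.3, -92.3, 258.7]
tcp_rot: [-180.0, -0.1, 159.9]
ft_force: [-0.6, 0.1, -0.5]
finger_gap: -0.1
grip_force: 0.0
```

```bash
cat > capm.py <<'E'
from h import *
import sys
s=state(); print(wall(s['tool_pos'])); c=cam('wrist'); im=snapshot('wrist'); cv2.imwrite(sys.argv[1],im)
V=im[...,2].astype(int)
col=int(proj(c,[[*w2(0),117]])[0,0]); print('col',col)
for q0 in (col-14,col+14):
  d=np.abs(np.diff(cv2.GaussianBlur(V[:,q0].astype(np.float32),(1,5),0).ravel())); k=[q for q in range(250,430) if d[q]>12 and d[q]==d[max(0,q-3):q+4].max()]
  for q in k: print(q0,q,round(float(d[q])),'z86',wall(ray(c,[[q0,q+.5]],86)[0]),'z117',wall(ray(c,[[q0,q+.5]],117)[0]),'z124',wall(ray(c,[[q0,q+.5]],124)[0])[0])
h=cv2.cvtColor(im,cv2.COLOR_BGR2HSV); m=(h[...,0]<16)&(h[...,1]>90)&(h[...,2]>30)
for q in range(330,425,12):
  k=np.where(m[q,260:380])[0]+260
  if len(k): print(q,[wall(p) for p in ray(c,[[k[0],q],[k[-1]+1,q]],117)],[wall(p)[1] for p in ray(c,[[k[0],q],[k[-1]+1,q]],86)])
E
python3 capm.py pics/w11.png
```

```text
t 30.70 [453.3 -92.3 258.7] [-1.800e+02 -1.000e-01  1.599e+02] F [-0.6  0.1 -0.5] gap -0.1 grip 0 [-18. -15. 105.  -0.  90. -88.]
(np.float64(-109.3), np.float64(0.1))
col 320
306 250 39 z86 (np.float64(-79.5), np.float64(-12.0)) z117 (np.float64(-90.0), np.float64(-10.8)) z124 -92.3
306 333 21 z86 (np.float64(-1.6), np.float64(-12.9)) z117 (np.float64(-20.0), np.float64(-11.6)) z124 -24.1
334 272 42 z86 (np.float64(-59.9), np.float64(11.5)) z117 (np.float64(-72.3), np.float64(10.3)) z124 -75.1
334 333 36 z86 (np.float64(-1.6), np.float64(12.0)) z117 (np.float64(-20.0), np.float64(10.8)) z124 -24.1
402 [(np.float64(45.5), np.float64(-5.5)), (np.float64(45.5), np.float64(6.4))] [np.float64(-6.2), np.float64(7.0)]
414 [(np.float64(57.8), np.float64(-5.6)), (np.float64(57.8), np.float64(6.4))] [np.float64(-6.3), np.float64(7.1)]
```

Emit:
{"op": "step_arm", "data": {"rows": [[[0,0,0],0],[[0,0,0],0],[[0,0,0],0],[[0,0,0],0],[[0,0,0],0]], "fingers": 0.8}}

```text
time: 31.25
tool_pos: [454.2, -92.6, 260.2]
tcp_rot: [180.0, -0.0, 159.9]
ft_force: [-1.0, 0.4, -0.4]
finger_gap: 68.3
grip_force: 0.0
```

```bash
python3 capm.py pics/w12.png
python3 - <<'E'
import cv2
im=cv2.imread('pics/w12.png'); print([(q,im[q,332].tolist()) for q in range(262,424,5)])
E
```

```text
t 31.25 [454.2 -92.6 260.2] [180.   -0.  159.9] F [-1.   0.4 -0.4] gap 68.3 grip 0 [-18. -15. 105.   0.  90. -88.]
(np.float64(-108.4), np.float64(0.1))
col 320
306 286 36 z86 (np.float64(-44.9), np.float64(-12.4)) z117 (np.float64(-58.7), np.float64(-11.1)) z124 -61.8
306 326 43 z86 (np.float64(-6.2), np.float64(-12.9)) z117 (np.float64(-23.9), np.float64(-11.5)) z124 -28.0
306 344 36 z86 (np.float64(12.1), np.float64(-13.1)) z117 (np.float64(-7.5), np.float64(-11.7)) z124 -12.0
306 358 50 z86 (np.float64(26.7), np.float64(-13.2)) z117 (np.float64(5.6), np.float64(-11.9)) z124 0.8
306 380 17 z86 (np.float64(50.3), np.float64(-13.5)) z117 (np.float64(26.9), np.float64(-12.1)) z124 21.6
306 395 30 z86 (np.float64(67.0), np.float64(-13.7)) z117 (np.float64(41.8), np.float64(-12.3)) z124 36.1
306 423 30 z86 (np.float64(99.3), np.float64(-14.1)) z117 (np.float64(70.9), np.float64(-12.6)) z124 64.4
334 270 40 z86 (np.float64(-59.7), np.float64(11.6)) z117 (np.float64(-72.0), np.float64(10.4)) z124 -74.8
334 286 51 z86 (np.float64(-44.9), np.float64(11.7)) z117 (np.float64(-58.7), np.float
[... 1519 characters left out ...]
171]), (267, [66, 100, 180]), (272, [27, 41, 70]), (277, [19, 26, 49]), (282, [17, 25, 48]), (287, [61, 91, 167]), (292, [61, 93, 174]), (297, [60, 96, 173]), (302, [57, 87, 167]), (307, [65, 96, 176]), (312, [66, 98, 175]), (317, [61, 90, 168]), (322, [61, 92, 170]), (327, [26, 43, 81]), (332, [28, 38, 70]), (337, [25, 40, 70]), (342, [24, 39, 69]), (347, [61, 95, 171]), (352, [61, 94, 166]), (357, [16, 22, 44]), (362, [65, 96, 178]), (367, [66, 96, 171]), (372, [60, 91, 168]), (377, [60, 87, 163]), (382, [62, 96, 169]), (387, [64, 99, 176]), (392, [66, 99, 176]), (397, [63, 96, 174]), (402, [68, 103, 186]), (407, [29, 42, 72]), (412, [30, 45, 82]), (417, [27, 38, 72]), (422, [29, 45, 85])]
```

The cap's rear face is now at wall x ≈ −7, straight and flush to about 0.5 mm. It needs about 8 mm more.

Emit:
{"op": "step_arm", "data": {"rows": [[[0,0,40],0],[[-20,0,80],0],[[-40,0,120],0],[[-45,0,145],0],[[-45,0,155],0],[[-45,0,160],0],[[-55,0,160],0],[[-65,0,160],0],[[-75,0,160],0],[[-80,0,160],0],[[-80,0,160],0]], "fingers": 0}}

```text
time: 32.4
tool_pos: [530.4, -120.7, 101.1]
tcp_rot: [180.0, 0.1, 159.9]
ft_force: [-0.8, 0.3, 0.2]
finger_gap: 0.2
grip_force: 0.0
```

Run:
```python
from h import *
s=state(); print(wall(s['tool_pos'])); goto(*w2(-10.5),100.4,159.9,s)
```

```text
t 32.40 [ 530.4 -120.7  101.1] [1.800e+02 1.000e-01 1.599e+02] F [-0.8  0.3  0.2] gap 0.2 grip 0 [-18.   5. 103.  -0.  72. -88.]
(np.float64(-27.1), np.float64(0.0))
shift [-16.6  -0.    0.7] turn -0.0
```

Emit:
{"op": "step_arm", "data": {"rows": [[[-4,0,0.3],0],[[-8,0,0.3],0],[[-10,0,0.3],0],[[-12,0,0.3],0],[[-13.5,0,0.3],0],[[-15,0,0.3],0],[[-16,0,0.3],0],[[-17,0,0.3],0],[[-17,0,0.3],0],[[-17,0,0.3],0]]}}

```text
time: 33.4
tool_pos: [545.3, -126.1, 100.0]
tcp_rot: [180.0, 0.0, 159.9]
ft_force: [-1.4, -0.4, -0.9]
finger_gap: -0.1
grip_force: 0.2
```

Run:
```python
from h import *
s=state(); print(wall(s['tool_pos']))
```

```text
t 33.40 [ 545.3 -126.1  100. ] [180.    0.  159.9] F [-1.4 -0.4 -0.9] gap -0.1 grip 0 [-18.   8. 100.   0.  72. -88.]
(np.float64(-11.3), np.float64(0.1))
```

Pushing 0.8 mm more, then backing off, opening the fingers and measuring.

Emit:
{"op": "step_arm", "data": {"rows": [[[-0.5,0,0],0],[[-0.8,0,0],0],[[-0.8,0,0],0]]}}

```text
time: 33.7
tool_pos: [545.9, -126.3, 100.0]
tcp_rot: [180.0, -0.0, 159.9]
ft_force: [-1.6, 0.5, -0.4]
finger_gap: 0.1
grip_force: 0.7
```

Emit:
{"op": "step_arm", "data": {"rows": [[[10,0,0],0],[[40,0,-20],0],[[70,0,-60],0],[[98,0,-100],0],[[98,0,-140],0],[[98,0,-160],0],[[98,0,-160],0],[[98,0,-160],0],[[98,0,-160],0],[[98,0,-160],0]]}}

```text
time: 34.7
tool_pos: [453.1, -92.3, 258.2]
tcp_rot: [-180.0, -0.2, 159.9]
ft_force: [0.3, 0.3, -1.0]
finger_gap: 0.2
grip_force: 0.0
```

Emit:
{"op": "step_arm", "data": {"rows": [[[0,0,0],0],[[0,0,0],0],[[0,0,0],0],[[0,0,0],0],[[0,0,0],0]], "fingers": 0.8}}

```text
time: 35.2
tool_pos: [454.0, -92.5, 260.0]
tcp_rot: [180.0, 0.0, 159.9]
ft_force: [0.6, 0.4, 0.3]
finger_gap: 68.3
grip_force: 0.0
```

```bash
python3 capm.py pics/w13.png
```

```text
t 35.20 [454.  -92.5 260. ] [180.    0.  159.9] F [0.6 0.4 0.3] gap 68.3 grip 0 [-18. -15. 105.   0.  90. -88.]
(np.float64(-108.6), np.float64(0.1))
col 320
306 286 39 z86 (np.float64(-45.2), np.float64(-12.4)) z117 (np.float64(-59.0), np.float64(-11.1)) z124 -62.1
306 334 39 z86 (np.float64(1.5), np.float64(-13.0)) z117 (np.float64(-17.0), np.float64(-11.6)) z124 -21.2
306 352 31 z86 (np.float64(20.0), np.float64(-13.2)) z117 (np.float64(-0.4), np.float64(-11.8)) z124 -5.0
306 367 30 z86 (np.float64(35.9), np.float64(-13.3)) z117 (np.float64(13.8), np.float64(-11.9)) z124 8.9
306 378 17 z86 (np.float64(47.8), np.float64(-13.5)) z117 (np.float64(24.5), np.float64(-12.1)) z124 19.3
306 386 19 z86 (np.float64(56.6), np.float64(-13.6)) z117 (np.float64(32.4), np.float64(-12.2)) z124 27.0
306 395 30 z86 (np.float64(66.6), np.float64(-13.7)) z117 (np.float64(41.5), np.float64(-12.3)) z124 35.8
306 423 27 z86 (np.float64(98.9), np.float64(-14.1)) z117 (np.float64(70.5), np.float64(-12.6)) z124 64.1
334 270 43 z86 (np.float64(-59.9), np.float64(11.6)) z117 (np.float64(-72.3), np.float64(10
[... 904 characters left out ...]
1.0), np.float64(-20.0)), (np.float64(1.0), np.float64(20.9))] [np.float64(-22.3), np.float64(23.3)]
366 [(np.float64(12.4), np.float64(-20.2)), (np.float64(12.4), np.float64(21.2))] [np.float64(-22.5), np.float64(23.5)]
378 [(np.float64(24.0), np.float64(-20.4)), (np.float64(24.0), np.float64(21.4))] [np.float64(-22.8), np.float64(23.7)]
390 [(np.float64(35.9), np.float64(-19.8)), (np.float64(35.9), np.float64(21.6))] [np.float64(-22.1), np.float64(24.0)]
402 [(np.float64(48.1), np.float64(-20.0)), (np.float64(48.1), np.float64(21.0))] [np.float64(-22.3), np.float64(23.3)]
414 [(np.float64(60.5), np.float64(-20.2)), (np.float64(60.5), np.float64(21.2))] [np.float64(-22.6), np.float64(23.5)]
```

The cap's rear face is at x ≈ 0.5–1 (target 1), flush and straight. The block hasn't moved, and the arm is clear. Handing in.

```bash
python3 -c "
from bench import r
print(r.hand_in())"
```

```text
the job is handed in; nothing more can be done
None
```

The job is handed in at about 35 s: block pushed out and laid at seat2 with a joint of about 2 mm, stick flat on the table, cap at seat3 within about 1 mm by the wrist camera. I set the cap down short and slid it the last 28 mm or so with closed fingers, since the moves could not lean the gripper; no bump of the lamp or other things showed in the force readings.

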